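Set out the soldering place on its marked pads

ROBOT

A 7-joint arm with a two-finger parallel gripper is mounted at the origin on the work surface. World frame = base frame: x ahead of the robot, y to its left, z up, the work surface at z = 0. Lengths are in mm, angles in rad, forces in N, time in s.
With the tool pointing down it reaches from about 425 to 875 mm from the base axis. Payload 8.4 kg.
Tool frame: the origin (TCP) lies midway between the tips of the shut fingers; the grasp point (between the pads) lies 19 mm behind it; z points along the fingers, y is the line along which they close (so a half turn about z gives the same grasp; the last joint's range is limited). The gripper opens to 85 mm and grips with 20 to 120 N. Pads are 22 mm wide; open, the fingers measure 114 mm over their backs; the gripper's body (76 mm by 85 mm) begins 54 mm behind the grasp point. The pads swing forward as they close: fully open they stand 13 mm farther back than shut.
Start: joints at [1.143, 0.333, 0.04, 1.465, -0.013, 1.343, -0.059], TCP at [209.867, -615.158, 231.308] pointing down, gripper open.
Joint ranges: [-2.58, 2.58], [-0.38, 2.09], [-1.3, 1.39], [0.25, 2.4], [-1.5, 4.64], [0.08, 2.09], [-2.65, 2.65]. Speed limits (rad/s): [2.22, 2.22, 2.79, 2.79, 3.14, 3.14, 3.14].

INTERFACE

Orientations are given as a rotation vector (axis times angle).
In Python, from plant import status, imaging, bot gives the robot as it stands.
- The arm moves only by the tool arm_command, never from a script. Its arguments are lists of equal length, an entry for each row: "xyz": the shift along the tool's x, y, z in mm, a list of three; "angular": the turn, a rotation vector about the tool's x, y, z in degrees, a list of three. In form: {"xyz": [[tx, ty, tz], ...], "angular": [[wx, wy, wz], ...]}. A call has exactly 10 rows; each row shifts and turns the commanded pose from where the row before left it, along the tool's axes as they then stand; what a row does not reach is not made up. A row lasts 1/8 s, in which the tool goes at most 62.5 mm and 10.7 degrees, less where a joint would pass 70% of its speed; a pose out of reach is approached as far as the arm can. A call is refused whole if a number of a shift passes 62.5 or a number of a turn 10.7, either way. A call with a gripper value outside its range is refused whole. "hand" is the gripper's target within -1 to 1 (shut at 1, half-way at 0, fully open at -1), set as the call begins (left out, the last holds). The fingers move at their own pace and stop on an object; the grip force is fixed at half the most. Time passes only in rows, so rows that do not move let the fingers close, or fill a call up. It gives the time, the measured TCP pose, the force, the opening and the grip force at its end, in the units of the state.
- status.get_state(): the state, without advancing time (a new reading comes with each control period).
- imaging.capture(name): name is "side" or "top" or "wrist"; returns a dict with "frame" (400x640x3 uint8, red, green, blue), "vertical_fov" (degrees; the focal length in pixels is half the picture's height over the tangent of half this angle, whatever the lens; pixels are square), "cx", "cy" (the principal point, pixels), "view" (4x4, takes a point from world to camera coordinates). Camera axes: x right, y down, z forward; pixel columns grow to the right and rows downward; lengths in mm; the calibration is good to about 2 mm. A picture is of the moment at which its call begins. There is no depth.
- bot.close_job(): hands the job in; it is judged then, once.
The state is a dict: "t": time; "joint_pos": joint angles; "joint_velocities": joint speeds; "effort": joint torques, N m; "tcp_pos": TCP position; "tcp_rot": TCP orientation; "ft_force": force on the tool from outside, world axes, zero at the start; "torque": the same for the moment, N m; "gripper_width": finger opening in mm; "gripper_force": force on a finger pad.
Only numpy, scipy, OpenCV 4.12 (cv2) and the standard library are available. Lean on these libraries where they do the work, as an engineer would, in place of code of your own. Each camera call takes 0.05 s, during which the arm holds its last target. There are 200 camera calls.

TASK

Set out the soldering place: put the blue drip dish inside the blue rectangular outline, and once it is there stand the flux bottle upright in the middle of the dish. Put the yellow solder spool inside the yellow round outline and the black fan inside the black square outline, each centred and lined up with its outline, at any point in the job. Set everything down rather than dropping it, never tip the bottle over, and leave the transformer, the parts bin and the tape dispenser where they are.

Things in the scene. Friction and masses are not known exactly. Their poses are not given: they have to be found in the camera images.
- drip_dish: loose blue open-topped rectangular plastic dish, 60 mm along its x, 90 mm along its y, 20 mm high, walls and floor 4 mm thick, so the inner floor is 52 x 82 mm and lies 4 mm above the underside; about 0.12 kg; origin at the centre of the underside, z up, y along the long side. It may be turned any way at the start. Grip it across its 60 mm width from outside. Either way round is right on its pad
- flux_bottle: loose closed white bottle with an orange band and a red cap, standing upright; body 42 mm in diameter and 66 mm high, then a shoulder that narrows to a cap 23 mm in diameter, 94 mm high overall; about 0.11 kg; origin at the centre of the underside, z up. Its yaw does not matter
- solder_spool: loose spool of solder standing on its flange: yellow flanges, silver winding, 50 mm in diameter, 45 mm high; about 0.22 kg; origin at the centre of the underside, z up. Its yaw does not matter; grip it across its diameter
- fan: loose black square cooling fan lying flat, 60 x 60 mm, 25 mm high; about 0.09 kg; origin at the centre of the underside, z up, x and y along its sides. Grip it across two opposite sides; any of the four quarter turns is right on its pad
- dish_pad: fixed white rectangular mat, 100 mm along x, 130 mm along y, 3 mm thick, with a blue rectangular outline whose inside measures 76 x 106 mm; origin at the centre of the underside, z up, y along the long side; its top is 3 mm above the origin
- fan_pad: fixed white square mat, 100 x 100 mm, 3 mm thick, with a black square outline whose inside measures 76 x 76 mm; origin at the centre of the underside, z up, x and y along its sides; its top is 3 mm above the origin
- spool_pad: fixed dark grey round mat, 90 mm in diameter, 3 mm thick, with a yellow round outline whose inside is 66 mm in diameter; origin at the centre of the underside, z up; its top is 3 mm above the origin
- transformer: bystander, leave alone: loose small transformer, dark steel core with a copper winding, 56 x 60 mm, 48 mm high, 0.7 kg; origin at the centre of the underside, z up
- parts_bin: bystander, leave alone: loose grey open bin with a few metal studs in it, 160 mm along x, 100 mm along y, 60 mm high; origin at the centre of the underside, z up
- tape_dispenser: bystander, leave alone: loose black desk tape dispenser with a pale roll, 160 mm along x, 62 mm along y, 88 mm high; origin at the centre of the underside, z up
Mind the look-alikes: they are no part of the job. Of the things shaped like the drip_dish, the blue one is meant.

How it is judged:
By the outcome, as a careful person would: the job done as asked, in the order asked, and still so for the second after the job is handed in, with the robot touching nothing.
It also fails if it takes over 109 s, if anything falls off the work surface, if the arm or the gripper's body presses on something with over 40 N, if the wrist force passes 120 N, or if a joint passes its speed limit or range.

## Working session

There is one attempt and no reset: what is moved stays moved. The work goes in short steps, Python scripts to look and compute and a tool call to move; the robot and the scene stay as the last step left them, time stands still between calls to the robot, and variables do not carry over. Pictures are saved under pics/ and viewed, at most 18 in all, crops included, and the job is handed in when it is done.

Besides the shell and the picture viewer there is one more tool, called after "Request:" as name(argument=value, ...), one argument or row to a line, values as JSON. arm_command: Moves the arm, as the interface text tells. Its arguments: {"type":"object","properties":{"xyz":{"type":"array"},"angular":{"type":"array"},"hand":{"type":"number"}},"required":["xyz","angular"]}

```bash
mkdir -p pics; ls; cat > h.py <<'E'
import numpy as np, cv2, json
from plant import status, imaging, bot
def cap(name, fn):
    c=imaging.capture(name); cv2.imwrite(f'pics/{fn}.png', c['frame'][:,:,::-1])
    json.dump({k:(np.array(v).tolist()) for k,v in c.items() if k!='frame'}, open(f'pics/{fn}.json','w'))
    return c
def px2w(fn,u,v,z):
    c=json.load(open(f'pics/{fn}.json')); V=np.array(c['view']); f=200/np.tan(np.radians(c['vertical_fov'])/2)
    R=V[:3,:3]; o=-R.T@V[:3,3]; d=R.T@np.array([(u-c['cx'])/f,(v-c['cy'])/f,1])
    return o+d*(z-o[2])/d[2]
def w2px(fn,p):
    c=json.load(open(f'pics/{fn}.json')); V=np.array(c['view']); f=200/np.tan(np.radians(c['vertical_fov'])/2)
    q=V[:3,:3]@np.array(p)+V[:3,3]; return f*q[0]/q[2]+c['cx'], f*q[1]/q[2]+c['cy']
E
python3 - <<'E'
from h import *
for n in ['top','side']:
    c=cap(n,n+'0'); print(n,c['vertical_fov'],c['cx'],c['cy'],np.round(c['view'],3).tolist(), c.keys())
print(status.get_state())
E
```

```text
pics
top 44.63266303919406 318.88428916690697 201.0018623525678 [[0.072, -0.997, 0.002, -43.255], [-0.973, -0.07, -0.218, 617.013], [0.218, 0.013, -0.976, 1418.578], [0.0, 0.0, 0.0, 1.0]] dict_keys(['frame', 'vertical_fov', 'cx', 'cy', 'view'])
side 55.95942764154316 328.53127627616175 194.8293648116636 [[-0.866, -0.5, -0.009, 531.222], [-0.354, 0.625, -0.696, 246.627], [0.354, -0.6, -0.718, 878.98], [0.0, 0.0, 0.0, 1.0]] dict_keys(['frame', 'vertical_fov', 'cx', 'cy', 'view'])
{'t': 0.1, 'joint_pos': array([ 1.14279589,  0.33383796,  0.03987102,  1.4661552 , -0.01342045,
        1.34332092, -0.05852191]), 'joint_velocities': array([-3.87003446e-04, -1.09594851e-03,  2.55730233e-05, -2.12701539e-03,
       -7.08523841e-04,  1.53617668e-03,  7.29238784e-04]), 'effort': array([ 4.56800015e-03, -6.60017109e+01,  1.37072548e+00, -4.06470108e+01,
        1.70267344e-02,  9.05855326e-03,  7.95684491e-05]), 'tcp_pos': array([ 209.74336054, -614.79890951,  230.52517443]), 'tcp_rot': array([-3.09784148e+00, -5.13861138e-01,  4.91731541e-04]), 'ft_force': array([-0.25297854,  1.17855647, -0.11885919]), 'torque': array([ 0.00474348,  0.01333022, -0.00627147]), 'gripper_force': 0.0, 'gripper_width': 85.56034396107651}
```

View pics/top0.png

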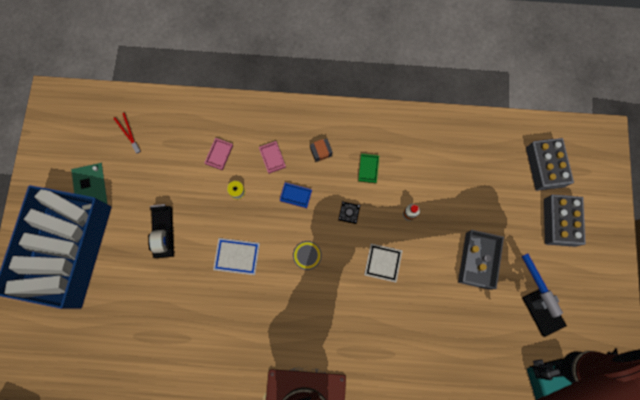

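View pics/side0.png

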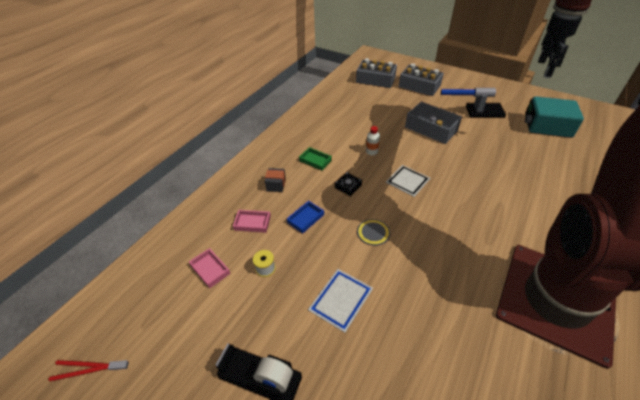

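Top view: the dish-shaped things are blue at (296,194), green at (368,168) and pink at (219,153) and (272,156); the blue one is meant. The others are the spool (235,188), fan (349,212), bottle (412,211), dish pad (236,256), spool pad (306,254) and fan pad (383,263). The bystanders are the transformer (320,148), bin (480,260) and tape dispenser (160,232). The side view agrees, with the blue dish at (306,217). I'll confirm in one enlarged crop.

```bash
python3 - <<'E'
from h import *
im=cv2.imread('pics/top0.png')[135:295,205:435]
cv2.imwrite('pics/crop0.png',cv2.resize(im,None,fx=3.4,fy=3.4,interpolation=cv2.INTER_CUBIC))
E
```

```text
(no output)
```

View pics/crop0.png

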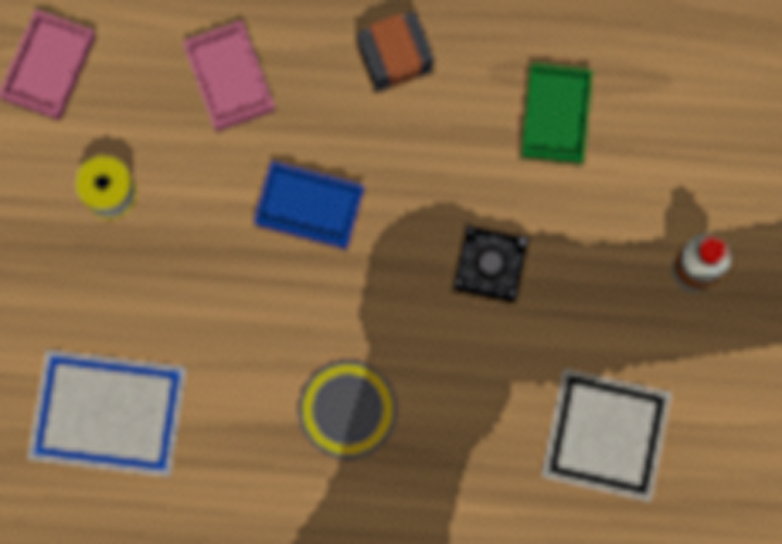

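```bash
python3 - <<'E'
from h import *
P={'dish':(20,[(273,160),(363,186),(347,248),(256,222)]),'fan':(25,[(468,228),(527,236),(516,301),(454,290)]),
'spool':(45,[(103,183)]),'bottle':(94,[(712,250)]),'dpad':(3,[(45,353),(185,369),(170,473),(30,459)]),'spad':(3,[(347,408)]),
'fpad':(3,[(564,373),(670,392),(651,498),(543,478)])}
for k,(z,pts) in P.items():
    w=np.array([px2w('top0',u/3.4+205-.35,v/3.4+135-.35,z) for u,v in pts])[:,:2]
    m=w.mean(0); s='r %.0f '%np.hypot(*m)
    if len(w)>1:
        e=np.roll(w,-1,0)-w; s+=str(np.linalg.norm(e,axis=1).round(1))+' ang '+str((np.degrees(np.arctan2(e[:,1],e[:,0]))%180).round(1))
    print(k,m.round(1),s,'side px',np.round(w2px('side0',[*m,z]),1))
c=cap('wrist','w0');print(c['vertical_fov'],np.round(c['view'],3).tolist())
from scipy.spatial.transform import Rotation as R
print(R.from_rotvec(status.get_state()['tcp_rot']).as_matrix().round(3))
E
```

```text
dish [644.7  76.3] r 649 [87.9 60.8 88.  61.3] ang [ 77.6 170.2  77.9 170.1] side px [305.  213.7]
fan [599.3 -95.1] r 607 [54.9 61.9 57.6 59.7] ang [ 86.2 173.7  83.9 171.1] side px [348.4 180.8]
spool [644.8 265.3] r 697  side px [262.7 257.8]
bottle [ 611.4 -284.5] r 674  side px [373.5 128. ]
dpad [439.3 245.7] r 503 [130.2  95.5 128.2  97.5] ang [ 87.6 177.5  88.5 178.7] side px [340.4 298.1]
spad [459.7  27.6] r 461  side px [372.4 231.4]
fpad [ 452.3 -210.9] r 499 [98.5 98.4 99.  98. ] ang [ 83.9 171.9  83.7 171.6] side px [407.8 179.6]
63.81432184229155 [[0.323, -0.946, -0.001, -648.876], [-0.905, -0.309, 0.292, -38.264], [-0.277, -0.093, -0.956, 379.333], [0.0, 0.0, 0.0, 1.0]]
[[ 0.946  0.323 -0.   ]
 [ 0.323 -0.946  0.001]
 [-0.    -0.001 -1.   ]]
```

View pics/w0.png

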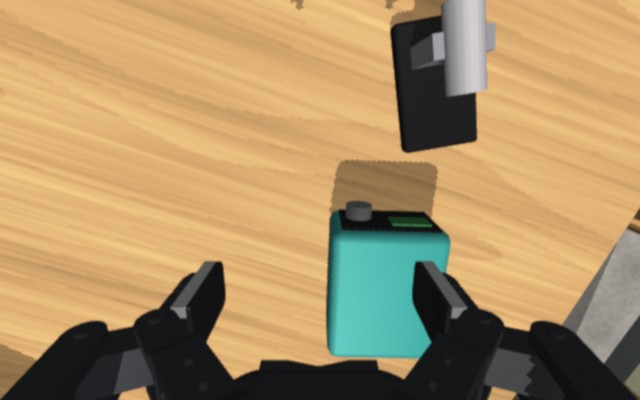

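The top-view measurements fit: the side lengths match the given sizes and the side-view projections match. I'll do the fan first, going above it and taking a close look.

```bash
cat >> h.py <<'E'
from scipy.spatial.transform import Rotation as Ro
def plan(x,y,z,yaw,n,start=None):
    """print tool-axis rows to go from the present (or given [x,y,z,yaw]) pose to x,y,z and tool-x heading yaw (deg), tool down"""
    s=status.get_state(); 
    if start is None:
        p=np.array(s['tcp_pos']); R=Ro.from_rotvec(s['tcp_rot'])
    else:
        p=np.array(start[:3],float); R=Ro.from_euler('zx',[start[3],180],degrees=True)
    T=Ro.from_euler('zx',[yaw,180],degrees=True); rel=(R.inv()*T).as_rotvec()
    print('from',p.round(1),'yaw %.1f'%np.degrees(np.arctan2(*R.as_matrix()[[1,0],0])),'t %.1f'%s['t'],'turn deg',np.degrees(rel).round(2))
    step=(np.array([x,y,z])-p)/n
    Xs=[]
    for i in range(n):
        Ri=R*Ro.from_rotvec(rel*i/n); Xs.append(Ri.inv().apply(step).round(1).tolist())
    print(Xs, [np.degrees(rel/n).round(1).tolist()])
E
python3 -c "
from h import *
plan(599,-95,160,83.7,18)
V=np.array(json.load(open('pics/w0.json'))['view']);print(-V[:3,:3].T@V[:3,3])"
```

```text
from [ 209.8 -614.8  230.6] yaw 18.8 t 0.1 turn deg [-5.0000e-02  7.0000e-02  1.0254e+02]
[[29.8, -20.3, 3.9], [27.6, -23.2, 3.9], [25.2, -25.8, 3.9], [22.5, -28.2, 3.9], [19.6, -30.3, 3.9], [16.5, -32.1, 3.9], [13.2, -33.6, 3.9], [9.8, -34.7, 3.9], [6.3, -35.5, 3.9], [2.8, -36.0, 3.9], [-0.8, -36.1, 3.9], [-4.4, -35.8, 3.9], [-7.9, -35.2, 3.9], [-11.4, -34.2, 3.9], [-14.7, -32.9, 3.9], [-17.9, -31.3, 3.9], [-20.9, -29.4, 3.9], [-23.8, -27.2, 3.9]] [[-0.0, 0.0, 5.7]]
[ 280.02668336 -590.51009     373.20379058]
```

```bash
sed -i "s/'zx'/'ZX'/" h.py; python3 -c "
from h import *
plan(599,-95,160,83.7,20)"
```

```text
from [ 209.8 -614.8  230.6] yaw 18.8 t 0.1 turn deg [-6.000e-02 -4.000e-02 -6.486e+01]
[[26.8, -18.3, 3.6], [27.8, -16.8, 3.6], [28.7, -15.2, 3.5], [29.5, -13.5, 3.5], [30.2, -11.8, 3.5], [30.9, -10.1, 3.5], [31.4, -8.3, 3.5], [31.8, -6.5, 3.5], [32.1, -4.7, 3.5], [32.3, -2.9, 3.5], [32.5, -1.1, 3.5], [32.5, 0.8, 3.5], [32.4, 2.6, 3.5], [32.2, 4.4, 3.5], [31.9, 6.2, 3.5], [31.5, 8.0, 3.5], [31.0, 9.8, 3.5], [30.4, 11.5, 3.5], [29.7, 13.2, 3.5], [28.9, 14.9, 3.5]] [[-0.0, -0.0, -3.2]]
```

Request:
arm_command(
  xyz=[
    [26.8,-18.3,0],
    [27.8,-16.8,0],
    [28.7,-15.2,0],
    [29.5,-13.5,0],
    [30.2,-11.8,0],
    [30.9,-10.1,0],
    [31.4,-8.3,0],
    [31.8,-6.5,0],
    [32.1,-4.7,0],
    [32.3,-2.9,0],
  ],
  angular=[
    [0,0,-3.2],
    [0,0,-3.2],
    [0,0,-3.2],
    [0,0,-3.2],
    [0,0,-3.2],
    [0,0,-3.2],
    [0,0,-3.2],
    [0,0,-3.2],
    [0,0,-3.2],
    [0,0,-3.2],
  ],
  hand=-1,
)

```text
t: 1.4
tcp_pos: [406.7, -354.3, 231.4]
tcp_rot: [2.835, 1.354, 0.0]
ft_force: [-0.9, -0.4, 0.2]
gripper_width: 85.5
gripper_force: 0.0
```

Request:
arm_command(
  xyz=[
    [32.5,-1.1,7],
    [32.5,0.8,7],
    [32.4,2.6,7],
    [32.2,4.4,7],
    [31.9,6.2,7],
    [31.5,8,7],
    [31,9.8,7],
    [30.4,11.5,7],
    [29.7,13.2,7],
    [28.9,14.9,7],
  ],
  angular=[
    [0,0,-3.2],
    [0,0,-3.2],
    [0,0,-3.2],
    [0,0,-3.2],
    [0,0,-3.2],
    [0,0,-3.2],
    [0,0,-3.2],
    [0,0,-3.2],
    [0,0,-3.2],
    [0,0,-3.6],
  ],
)

```text
t: 2.65
tcp_pos: [604.1, -96.0, 160.7]
tcp_rot: [-2.345, -2.091, -0.0]
ft_force: [-0.3, -0.3, 0.1]
gripper_width: 85.1
gripper_force: 0.0
```

```bash
python3 -c "
from h import *
import time
cap('wrist','w1');cap('wrist','w2');
plan(599,-95,2,83.7,10)"
```

```text
from [604.6 -92.5 160.1] yaw 83.7 t 2.8 turn deg [-0.04 -0.16  0.01]
[[-0.4, -0.5, 15.8], [-0.4, -0.5, 15.8], [-0.3, -0.5, 15.8], [-0.3, -0.5, 15.8], [-0.3, -0.5, 15.8], [-0.3, -0.5, 15.8], [-0.3, -0.5, 15.8], [-0.3, -0.5, 15.8], [-0.3, -0.5, 15.8], [-0.3, -0.5, 15.8]] [[-0.0, -0.0, 0.0]]
```

View pics/w2.png

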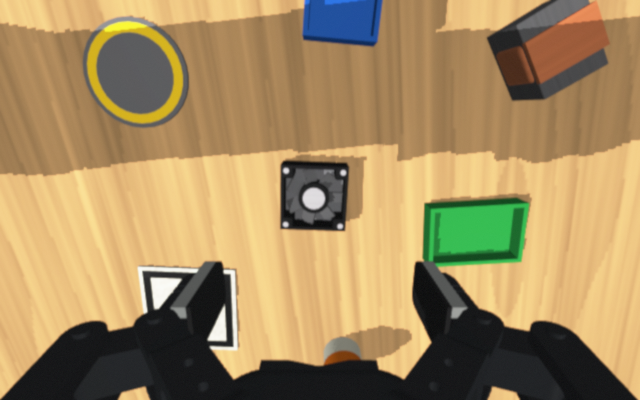

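The wrist view shows the fan at (314,197), with corners (281,161), (350,163), (346,231) and (280,229). The spool pad is at (136,71).

```bash
cat >> h.py <<'E'
def rect(fn,z,pts):
    w=np.array([px2w(fn,u,v,z) for u,v in pts])[:,:2]; m=w.mean(0); e=np.roll(w,-1,0)-w
    print(fn,m.round(1),np.linalg.norm(e,axis=1).round(1),(np.degrees(np.arctan2(e[:,1],e[:,0]))%180).round(1))
E
python3 -c "
from h import *
rect('w2',25,[(281,161),(350,163),(346,231),(280,229)])
print(px2w('w2',136,71,3), px2w('w2',313.5,197.5,25))
V=json.load(open('pics/w2.json'))['view'];print(w2px('w2',[599,-95,25]))
"
```

```text
w2 [601.4 -92.7] [59.9 63.3 61.1 63.1] [172.2  82.2 172.   81.1]
[459.56744073  30.15415105   3.        ] [600.72977604 -93.03859522  25.        ]
(np.float64(311.8287317290973), np.float64(199.78860575691178))
```

Request:
arm_command(
  xyz=[
    [-1.4,-4,10],
    [0,0,20],
    [0,0,25],
    [0,0,25],
    [0,0,25],
    [0,0,20],
    [0,0,15],
    [0,0,10],
    [0,0,8],
    [0,0,0],
  ],
  angular=[
    [0,0,1.2],
    [0,0,0],
    [0,0,0],
    [0,0,0],
    [0,0,0],
    [0,0,0],
    [0,0,0],
    [0,0,0],
    [0,0,0],
    [0,0,0],
  ],
)

```text
t: 4.0
tcp_pos: [598.7, -98.8, 3.0]
tcp_rot: [-2.37, -2.062, 0.0]
ft_force: [-0.4, 0.2, 0.9]
gripper_width: 85.5
gripper_force: 0.0
```

Request:
arm_command(
  xyz=[
    [0,0,0],
    [0,0,0],
    [0,0,0],
    [0,0,0],
    [0,0,0],
    [0,0,0],
    [0,0,-2],
    [0,0,-10],
    [0,0,-20],
    [0,0,-30],
  ],
  angular=[
    [0,0,0],
    [0,0,0],
    [0,0,0],
    [0,0,0],
    [0,0,0],
    [0,0,0],
    [0,0,0],
    [0,0,0],
    [0,0,0],
    [0,0,0],
  ],
  hand=0.6,
)

```text
t: 5.25
tcp_pos: [598.4, -98.7, 66.5]
tcp_rot: [-2.37, -2.062, 0.001]
ft_force: [0.9, -0.1, -0.2]
gripper_width: 58.6
gripper_force: 64.7
```

```bash
python3 -c "
from h import *
cap('wrist','w3')
plan(452.3,-210.9,90,82.8,8)"
```

```text
from [601.1 -98.9  71.4] yaw 82.0 t 5.3 turn deg [ 0.31  0.01 -0.76]
[[-16.4, -16.5, -2.4], [-16.4, -16.5, -2.4], [-16.4, -16.5, -2.4], [-16.4, -16.6, -2.4], [-16.3, -16.6, -2.4], [-16.3, -16.6, -2.4], [-16.3, -16.6, -2.3], [-16.2, -16.7, -2.3]] [[0.0, 0.0, -0.1]]
```

Request:
arm_command(
  xyz=[
    [-7,-7,-3],
    [-14,-13,-3],
    [-22,-20,-3],
    [-25,-24,-3],
    [-25,-24,-3],
    [-22,-20,0],
    [-14,-13,0],
    [-7.5,-8,0],
    [0,0,0],
    [0,0,0],
  ],
  angular=[
    [0,0,-0.8],
    [0,0,0],
    [0,0,0],
    [0,0,0],
    [0,0,0],
    [0,0,0],
    [0,0,0],
    [0,0,0],
    [0,0,0],
    [0,0,0],
  ],
)

```text
t: 6.55
tcp_pos: [454.1, -217.5, 80.3]
tcp_rot: [-2.355, -2.079, -0.001]
ft_force: [-0.2, -0.5, 0.1]
gripper_width: 58.7
gripper_force: 64.8
```

```bash
python3 -c "
from h import *
cap('wrist','w4')
plan(452.3,-210.9,5,82.8,8)"
```

```text
from [ 454.2 -217.4   80.3] yaw 82.9 t 6.6 turn deg [ 0.01 -0.02  0.1 ]
[[0.8, -0.3, 9.4], [0.8, -0.3, 9.4], [0.8, -0.3, 9.4], [0.8, -0.3, 9.4], [0.8, -0.3, 9.4], [0.8, -0.3, 9.4], [0.8, -0.3, 9.4], [0.8, -0.3, 9.4]] [[0.0, -0.0, 0.0]]
```

View pics/w4.png

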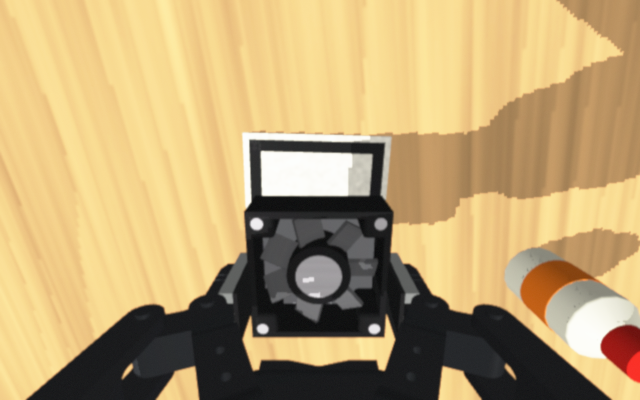

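The wrist view shows the held fan with far corners (247,208) and (392,209) and near corners (252,336) and (384,335). The pad's far corners are (244,132) and (391,136).

```bash
python3 -c "
from h import *
rect('w4',102,[(247,209),(392,210),(384,335),(252,336)])
a=px2w('w4',244,132,3)[:2];b=px2w('w4',391,136,3)[:2];e=b-a;L=np.hypot(*e);n=np.array([e[1],-e[0]])/L
print(a,b,L,np.degrees(np.arctan2(e[1],e[0])), (a+b)/2-50*n,(a+b)/2+50*n)
print([np.round(w2px('w4',[*((a+b)/2+s*50*e/L-100*k*np.array([np.cos(np.radians(83)),np.sin(np.radians(83))])),3])) for s in(-1,1) for k in (0,1)])
"
```

```text
w4 [ 454.6 -211.3] [57.4 59.1 59.4 60. ] [172.5  83.2 173.4  81.3]
[ 411.64651231 -153.03675597] [ 509.19787892 -167.85817597] 98.67088536686249 -8.639135504022194 [ 467.93272921 -111.0147654 ] [ 452.91166201 -209.88016653]
[array([243., 132.]), array([252., 266.]), array([392., 136.]), array([383., 270.])]
```

Request:
arm_command(
  xyz=[
    [1.2,-1.9,6],
    [0,0,12],
    [0,0,14],
    [0,0,14],
    [0,0,12],
    [0,0,8],
    [0,0,5],
    [0,0,2],
    [0,0,1],
    [0,0,0],
  ],
  angular=[
    [0,0,0.6],
    [0,0,0],
    [0,0,0],
    [0,0,0],
    [0,0,0],
    [0,0,0],
    [0,0,0],
    [0,0,0],
    [0,0,0],
    [0,0,0],
  ],
)

```text
t: 7.85
tcp_pos: [451.9, -216.6, 7.3]
tcp_rot: [2.367, 2.066, -0.001]
ft_force: [-4.8, 1.5, 9.3]
gripper_width: 58.5
gripper_force: 66.0
```

Request:
arm_command(
  xyz=[
    [0,0,0],
    [0,0,0],
    [0,0,0],
    [0,0,-5],
    [0,0,-15],
    [0,0,-25],
    [0,0,-30],
    [0,0,-30],
    [0,0,-20],
    [0,0,-10],
  ],
  angular=[
    [0,0,0],
    [0,0,0],
    [0,0,0],
    [0,0,0],
    [0,0,0],
    [0,0,0],
    [0,0,0],
    [0,0,0],
    [0,0,0],
    [0,0,0],
  ],
  hand=-1,
)

```text
t: 9.1
tcp_pos: [452.6, -216.8, 143.4]
tcp_rot: [2.365, 2.065, 0.001]
ft_force: [1.1, -0.6, 0.3]
gripper_width: 85.2
gripper_force: 0.0
```

```bash
python3 -c "
from h import *
cap('wrist','w5')
plan(645.5,77,140,79.5,15,)"
```

```text
from [ 452.8 -217.   143.9] yaw 82.2 t 9.2 turn deg [0.16 0.06 2.74]
[[21.2, 10.1, 0.3], [21.2, 10.0, 0.3], [21.2, 9.9, 0.3], [21.2, 9.9, 0.3], [21.3, 9.8, 0.3], [21.3, 9.7, 0.3], [21.3, 9.7, 0.3], [21.4, 9.6, 0.3], [21.4, 9.5, 0.3], [21.4, 9.5, 0.3], [21.5, 9.4, 0.3], [21.5, 9.3, 0.3], [21.5, 9.3, 0.3], [21.6, 9.2, 0.3], [21.6, 9.1, 0.3]] [[0.0, 0.0, 0.2]]
```

View pics/w5.png

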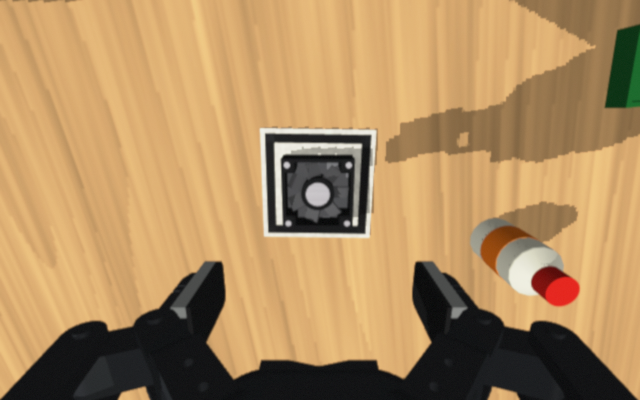

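The fan is inside the black outline: its top corners are (282,155), (354,156), (350,229) and (283,229), and the pad's are (261,128), (377,129), (369,238) and (265,237). I'll check the numbers and move on to the dish.

```bash
python3 -c "
from h import *
rect('w5',28,[(282,155),(354,156),(350,229),(283,229)])
rect('w5',3,[(261,128),(377,129),(369,238),(265,237)])
print(np.round(w2px('w5',[452.9,-210.4,28]),1))"
```

```text
w5 [ 452.4 -211. ] [57.8 62.8 57.6 63.5] [171.4  81.  172.2  81.1]
w5 [ 453.2 -210.6] [ 99.6 101.3  98.9 100.9] [171.8  81.  171.6  81.4]
[317.7 192.7]
```

Request:
arm_command(
  xyz=[
    [10,5,0],
    [20,9,0],
    [30,14,0],
    [35,16,0],
    [35,16,0],
    [35,16,0],
    [35,16,0],
    [35,16,0],
    [35,16,0],
    [30,13,0],
  ],
  angular=[
    [0,0,0],
    [0,0,0],
    [0,0,0],
    [0,0,0],
    [0,0,0],
    [0,0,0],
    [0,0,0],
    [0,0,0],
    [0,0,0],
    [0,0,2.7],
  ],
)

```text
t: 10.4
tcp_pos: [628.2, 64.6, 139.9]
tcp_rot: [-2.413, -2.009, 0.001]
ft_force: [0.2, -0.4, 0.1]
gripper_width: 85.5
gripper_force: 0.0
```

```bash
python3 -c "
from h import *
plan(645.5,77,140,79.5,1)"
```

```text
from [628.2  64.6 139.9] yaw 79.6 t 10.4 turn deg [-0.12 -0.04  0.05]
[[15.3, 14.8, -0.1]] [[-0.1, -0.0, 0.1]]
```

Request:
arm_command(
  xyz=[
    [10,8,0],
    [7.5,5,0],
    [0,0,0],
    [0,0,0],
    [0,0,0],
    [0,0,0],
    [0,0,0],
    [0,0,0],
    [0,0,0],
    [0,0,0],
  ],
  angular=[
    [0,0,0],
    [0,0,0],
    [0,0,0],
    [0,0,0],
    [0,0,0],
    [0,0,0],
    [0,0,0],
    [0,0,0],
    [0,0,0],
    [0,0,0],
  ],
)

```text
t: 11.65
tcp_pos: [644.2, 77.0, 141.3]
tcp_rot: [-2.415, -2.01, -0.0]
ft_force: [-0.6, -0.0, -0.2]
gripper_width: 85.2
gripper_force: 0.0
```

```bash
python3 -c "
from h import *
cap('wrist','w6')
plan(645.5,77,1,79.5,1)"
```

```text
from [644.2  77.  141.3] yaw 79.5 t 11.7 turn deg [-0.01 -0.    0.04]
[[0.2, 1.3, 140.3]] [[-0.0, -0.0, 0.0]]
```

View pics/w6.png

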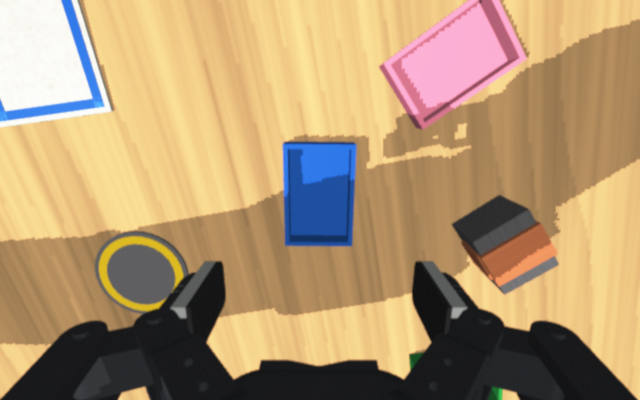

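The blue dish (the one meant) has rim corners (284,142), (355,143), (352,246) and (286,246). The spool pad centre is at about (141,271) and the dish pad is at upper left.

```bash
python3 -c "
from h import *
rect('w6',20,[(284,142),(355,143),(352,245),(286,245)]); print(px2w('w6',141,271,3))
print(w2px('w6',[644,77,20]))"
```

```text
w6 [645.   78.8] [57.6 90.  59.  90.8] [168.8  79.8 169.5  78.9]
[459.4217411   31.25553178   3.        ]
(np.float64(318.5144232672919), np.float64(198.3860844873819))
```

Request:
arm_command(
  xyz=[
    [1.9,0.5,10],
    [0,0,20],
    [0,0,25],
    [0,0,25],
    [0,0,20],
    [0,0,17],
    [0,0,12],
    [0,0,7],
    [0,0,4],
    [0,0,0],
  ],
  angular=[
    [0,0,0.2],
    [0,0,0],
    [0,0,0],
    [0,0,0],
    [0,0,0],
    [0,0,0],
    [0,0,0],
    [0,0,0],
    [0,0,0],
    [0,0,0],
  ],
)

```text
t: 12.95
tcp_pos: [645.2, 78.8, 1.5]
tcp_rot: [2.418, 2.005, 0.0]
ft_force: [0.1, 0.9, -0.7]
gripper_width: 85.6
gripper_force: 0.0
```

Request:
arm_command(
  xyz=[
    [0,0,0],
    [0,0,0],
    [0,0,0],
    [0,0,0],
    [0,0,0],
    [0,0,0],
    [0,0,-5],
    [0,0,-15],
    [0,0,-25],
    [0,0,-25],
  ],
  angular=[
    [0,0,0],
    [0,0,0],
    [0,0,0],
    [0,0,0],
    [0,0,0],
    [0,0,0],
    [0,0,0],
    [0,0,0],
    [0,0,0],
    [0,0,0],
  ],
  hand=0.6,
)

```text
t: 14.2
tcp_pos: [645.0, 78.8, 72.8]
tcp_rot: [-2.418, -2.006, -0.0]
ft_force: [0.0, -0.1, -0.9]
gripper_width: 58.4
gripper_force: 65.0
```

```bash
python3 -c "
from h import *
s=status.get_state(); p=s['tcp_pos']
plan(439.5,247,90,88.1,1)"
```

```text
from [645.   78.8  72.8] yaw 79.3 t 14.2 turn deg [ 0.   -0.01 -8.76]
[[127.3, -233.0, -17.2]] [[0.0, -0.0, -8.8]]
```

Request:
arm_command(
  xyz=[
    [7,-12,-5],
    [13,-25,-5],
    [20,-37,-5],
    [23.5,-43,-2],
    [23.5,-43,0],
    [20,-37,0],
    [13,-24,0],
    [7,-12,0],
    [0,0,0],
    [0,0,0],
  ],
  angular=[
    [0,0,0],
    [0,0,0],
    [0,0,0],
    [0,0,0],
    [0,0,0],
    [0,0,0],
    [0,0,0],
    [0,0,-4.4],
    [0,0,-4.4],
    [0,0,0],
  ],
)

```text
t: 15.45
tcp_pos: [438.3, 246.7, 87.9]
tcp_rot: [-2.257, -2.185, 0.001]
ft_force: [0.3, -0.4, -1.2]
gripper_width: 58.5
gripper_force: 65.0
```

```bash
python3 -c "
from h import *
cap('wrist','w7')
plan(439.5,247,5,88.1,1)"
```

```text
from [438.7 246.6  87.9] yaw 88.1 t 15.5 turn deg [-0.03  0.03 -0.04]
[[0.5, 0.8, 82.9]] [[-0.0, 0.0, -0.0]]
```

View pics/w7.png

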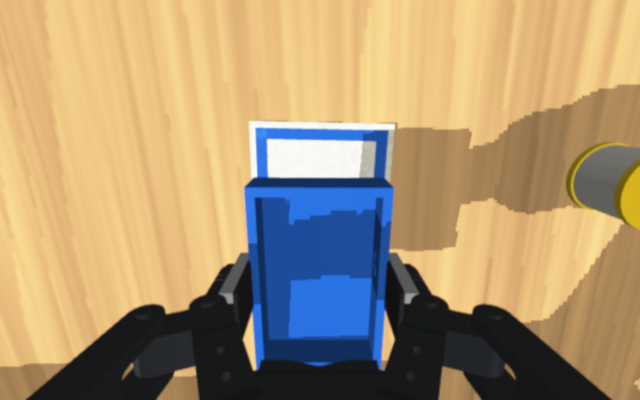

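The held dish has far rim corners (246,186) and (392,186). The pad's far corners are (249,121) and (396,124).

```bash
python3 -c "
from h import *
def far(z,a,b,h):
    a=px2w('w7',*a,z)[:2];b=px2w('w7',*b,z)[:2];e=b-a;L=np.hypot(*e);n=np.array([e[1],-e[0]])/L
    print(L.round(1),np.degrees(np.arctan2(e[1],e[0])).round(1), ((a+b)/2+h*n).round(1))
far(106,(246,186),(392,186),45); far(3,(249,121),(396,124),65)"
```

```text
58.1 -1.8 [438.3 246.5]
101.0 -3.0 [439.6 246.2]
```

Request:
arm_command(
  xyz=[
    [0,1.2,7],
    [0,0,14],
    [0,0,16],
    [0,0,15],
    [0,0,13],
    [0,0,9],
    [0,0,5],
    [0,0,3],
    [0,0,1],
    [0,0,0],
  ],
  angular=[
    [0,0,0.5],
    [0,0,0],
    [0,0,0],
    [0,0,0],
    [0,0,0],
    [0,0,0],
    [0,0,0],
    [0,0,0],
    [0,0,0],
    [0,0,0],
  ],
)

```text
t: 16.75
tcp_pos: [440.9, 246.7, 5.6]
tcp_rot: [2.267, 2.175, 0.001]
ft_force: [0.1, -0.1, -1.8]
gripper_width: 58.4
gripper_force: 65.0
```

Request:
arm_command(
  xyz=[
    [0,0,0],
    [0,0,0],
    [0,0,0],
    [0,0,-5],
    [0,0,-15],
    [0,0,-25],
    [0,0,-30],
    [0,0,-30],
    [0,0,-30],
    [0,0,-15],
  ],
  angular=[
    [0,0,0],
    [0,0,0],
    [0,0,0],
    [0,0,0],
    [0,0,0],
    [0,0,0],
    [0,0,0],
    [0,0,0],
    [0,0,0],
    [0,0,0],
  ],
  hand=-1,
)

```text
t: 18.0
tcp_pos: [441.3, 247.1, 157.7]
tcp_rot: [2.266, 2.175, 0.004]
ft_force: [0.3, -0.2, -0.4]
gripper_width: 85.6
gripper_force: 0.0
```

```bash
python3 -c "
from h import *
cap('wrist','w8')
plan(645.5,266,150,88,1)"
```

```text
from [441.8 247.4 158.7] yaw 87.6 t 18.1 turn deg [ 0.22 -0.08 -0.35]
[[26.9, 202.7, 9.5]] [[0.2, -0.1, -0.4]]
```

View pics/w8.png

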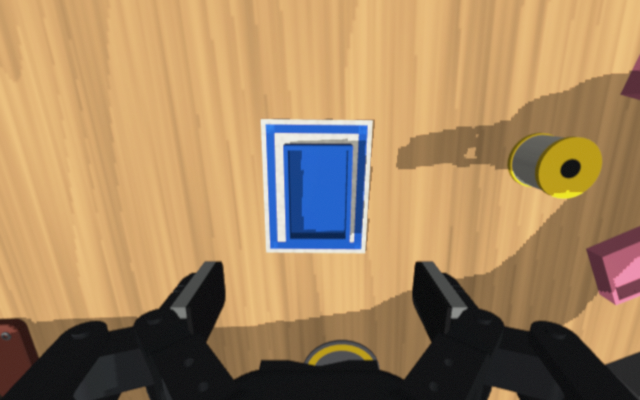

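The dish sits centred in the blue outline, with the rim at (284,143)–(350,239) and the pad at (262,119)–(364,252). The spool top is at (570,168). Next I go above the spool.

```bash
python3 -c "
from h import *
rect('w8',23,[(284,143),(353,143),(350,240),(286,240)]);rect('w8',3,[(262,119),(373,121),(364,252),(267,251)]);print(px2w('w8',570,168,45))"
```

```text
w8 [441.4 247.8] [58.9 89.5 59.8 89.5] [177.6  87.7 177.6  87.1]
w8 [439.7 246.4] [ 99.5 128.7  98.3 129.1] [176.7  86.4 176.9  87. ]
[645.05674242 266.65438428  45.        ]
```

Request:
arm_command(
  xyz=[
    [1,10,2],
    [3,21,2],
    [4,32,2],
    [5,38,2],
    [5,38,0],
    [4,32,0],
    [3,21,0],
    [1,10,0],
    [0,0,0],
    [0,0,0],
  ],
  angular=[
    [0,0,0],
    [0,0,0],
    [0,0,0],
    [0,0,0],
    [0,0,0],
    [0,0,0],
    [0,0,0],
    [0,0,0],
    [0,0,0],
    [0,0,0],
  ],
)

```text
t: 19.3
tcp_pos: [642.8, 264.5, 147.0]
tcp_rot: [-2.266, -2.176, 0.001]
ft_force: [-0.1, -0.1, 0.2]
gripper_width: 85.3
gripper_force: 0.0
```

```bash
python3 -c "
from h import *
c=cap('wrist','w9')
plan(645.5,267,2,87.6,1)
hsv=cv2.cvtColor(c['frame'],cv2.COLOR_RGB2HSV); m=cv2.inRange(hsv,(22,150,60),(35,255,255))
n,l,st,ce=cv2.connectedComponentsWithStats(m)
for i in range(1,n):
  if st[i,4]>150:
    h=cv2.convexHull(np.argwhere(l==i)[:,::-1].astype(np.int32)); (u,v),ax,a=cv2.fitEllipse(h); print(st[i],(u,v),ax,px2w('w9',u,v,45).round(1))
"
```

```text
from [642.9 264.5 147.4] yaw 87.7 t 19.4 turn deg [-0.01  0.01  0.08]
[[2.7, 2.5, 145.4]] [[-0.0, 0.0, 0.1]]
[ 290  162   63   70 2987] (320.5833435058594, 197.6734619140625) (63.26921081542969, 70.15335083007812) [644.5 270.5  45. ]
```

View pics/w9.png

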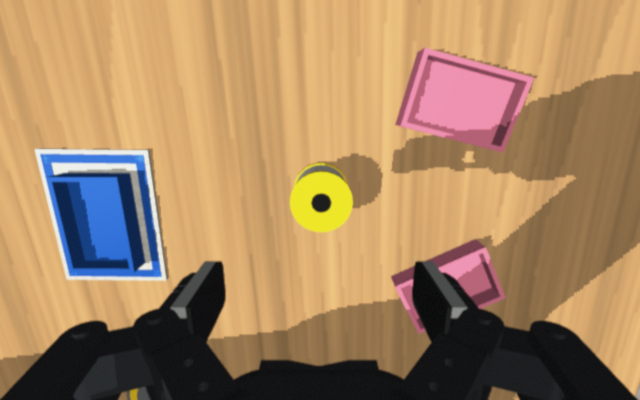

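The spool top centre is at (321,203), about (645,266.5) in the world, which agrees with the earlier estimates. The pink dishes are clear of the finger paths.

Request:
arm_command(
  xyz=[
    [2.1,1.8,10],
    [0,0,20],
    [0,0,25],
    [0,0,25],
    [0,0,22],
    [0,0,18],
    [0,0,13],
    [0,0,8],
    [0,0,4],
    [0,0,0],
  ],
  angular=[
    [0,0,0],
    [0,0,0],
    [0,0,0],
    [0,0,0],
    [0,0,0],
    [0,0,0],
    [0,0,0],
    [0,0,0],
    [0,0,0],
    [0,0,0],
  ],
)

```text
t: 20.6
tcp_pos: [645.7, 266.4, 2.6]
tcp_rot: [2.267, 2.175, 0.001]
ft_force: [0.9, 0.7, 0.1]
gripper_width: 85.4
gripper_force: 0.0
```

Request:
arm_command(
  xyz=[
    [0,0,0],
    [0,0,0],
    [0,0,0],
    [0,0,0],
    [0,0,0],
    [0,0,0],
    [0,0,0],
    [0,0,-15],
    [0,0,-25],
    [0,0,-25],
  ],
  angular=[
    [0,0,0],
    [0,0,0],
    [0,0,0],
    [0,0,0],
    [0,0,0],
    [0,0,0],
    [0,0,0],
    [0,0,0],
    [0,0,0],
    [0,0,0],
  ],
  hand=0.8,
)

```text
t: 21.85
tcp_pos: [645.2, 266.2, 68.3]
tcp_rot: [-2.266, -2.175, 0.001]
ft_force: [-0.4, 0.0, -3.0]
gripper_width: 48.8
gripper_force: 62.5
```

```bash
python3 -c "
from h import *
plan(459.5,30.5,90,87.6,1)"
```

```text
from [645.2 266.2  68.3] yaw 87.6 t 21.9 turn deg [-0.04  0.01  0.04]
[[-243.1, -175.9, -21.6]] [[-0.0, 0.0, 0.0]]
```

Request:
arm_command(
  xyz=[
    [-12,-9,-6],
    [-25,-18,-6],
    [-38,-28,-6],
    [-46,-33,-4],
    [-46,-33,0],
    [-38,-28,0],
    [-25,-18,0],
    [-13,-9,0],
    [0,0,0],
    [0,0,0],
  ],
  angular=[
    [0,0,0],
    [0,0,0],
    [0,0,0],
    [0,0,0],
    [0,0,0],
    [0,0,0],
    [0,0,0],
    [0,0,0],
    [0,0,0],
    [0,0,0],
  ],
)

```text
t: 23.1
tcp_pos: [459.5, 31.0, 89.2]
tcp_rot: [-2.267, -2.175, -0.0]
ft_force: [0.7, -0.3, -3.2]
gripper_width: 48.9
gripper_force: 62.7
```

```bash
python3 -c "
from h import *
c=cap('wrist','w10')
plan(459.5,30.5,6,87.6,1)
im=c['frame'][:,:,::-1][80:400,160:480]
cv2.imwrite('pics/w10c.png',cv2.resize(im,None,fx=1.8,fy=1.8,interpolation=cv2.INTER_CUBIC))
"
```

```text
from [459.7  31.3  89.2] yaw 87.7 t 23.1 turn deg [ 0.   -0.02  0.07]
[[-0.8, -0.2, 83.2]] [[0.0, -0.0, 0.1]]
```

View pics/w10c.png

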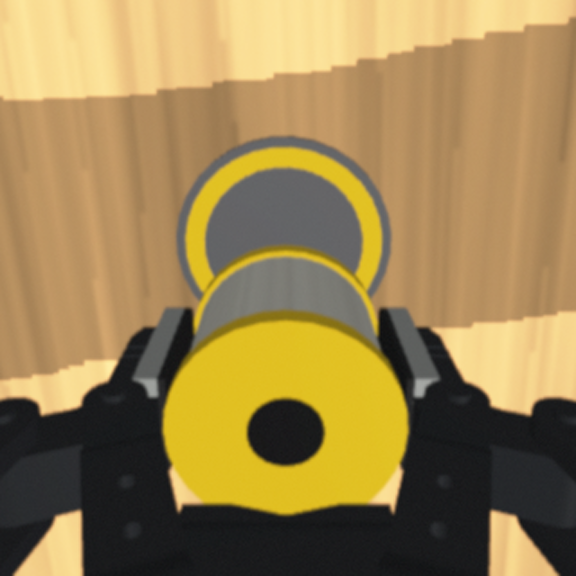

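The crop shows the pad's outer edge with its top at (284,136), left at 178 and right at 391. The spool's hole centre is at (285,432).

```bash
python3 -c "
from h import *
from scipy.optimize import least_squares
t=np.linspace(0,2*np.pi,181)
def f(p):
    q=np.array([w2px('w10',[p[0]+45*np.cos(a),p[1]+45*np.sin(a),3]) for a in t])
    return [q[:,1].min()-(136/1.8+80-.3),q[:,0].min()-(178/1.8+160-.3),q[:,0].max()-(391/1.8+160-.3)]
r=least_squares(f,[459,30],diff_step=1e-3);print(r.x,r.fun)
print(px2w('w10',285/1.8+159.7,432/1.8+79.7,131.6))"
```

```text
[458.66302428  27.83420809] [ 0.0745277  -0.72100501  0.7221697 ]
[459.07417807  31.28328105 131.6       ]
```

Request:
arm_command(
  xyz=[
    [-2.7,-0.5,7],
    [0,0,14],
    [0,0,16],
    [0,0,15],
    [0,0,13],
    [0,0,9],
    [0,0,5],
    [0,0,3],
    [0,0,1],
    [0,0,0],
  ],
  angular=[
    [0,0,0],
    [0,0,0],
    [0,0,0],
    [0,0,0],
    [0,0,0],
    [0,0,0],
    [0,0,0],
    [0,0,0],
    [0,0,0],
    [0,0,0],
  ],
)

```text
t: 24.4
tcp_pos: [459.2, 28.1, 6.6]
tcp_rot: [2.266, 2.175, 0.0]
ft_force: [-0.6, -0.3, -3.2]
gripper_width: 48.8
gripper_force: 62.7
```

Request:
arm_command(
  xyz=[
    [0,0,0],
    [0,0,0],
    [0,0,0],
    [0,0,-5],
    [0,0,-15],
    [0,0,-25],
    [0,0,-30],
    [0,0,-30],
    [0,0,-30],
    [0,0,-15],
  ],
  angular=[
    [0,0,0],
    [0,0,0],
    [0,0,0],
    [0,0,0],
    [0,0,0],
    [0,0,0],
    [0,0,0],
    [0,0,0],
    [0,0,0],
    [0,0,0],
  ],
  hand=-1,
)

```text
t: 25.65
tcp_pos: [459.8, 28.3, 158.7]
tcp_rot: [2.265, 2.174, 0.003]
ft_force: [0.9, -0.4, -0.6]
gripper_width: 85.3
gripper_force: 0.0
```

```bash
python3 -c "
from h import *
c=cap('wrist','w11')
plan(610,-283.5,160,87.6,20)
im=c['frame'][:,:,::-1][100:300,200:440]
cv2.imwrite('pics/w11c.png',cv2.resize(im,None,fx=2.5,fy=2.5,interpolation=cv2.INTER_CUBIC))
"
```

```text
from [460.3  28.3 159.6] yaw 87.6 t 25.7 turn deg [0.23 0.02 0.05]
[[-15.3, 8.1, 0.0], [-15.3, 8.1, 0.0], [-15.3, 8.1, 0.0], [-15.3, 8.1, 0.0], [-15.3, 8.1, 0.0], [-15.3, 8.1, 0.0], [-15.3, 8.1, 0.0], [-15.3, 8.1, 0.0], [-15.3, 8.1, 0.0], [-15.3, 8.1, 0.0], [-15.3, 8.1, -0.0], [-15.3, 8.1, -0.0], [-15.3, 8.1, -0.0], [-15.3, 8.1, -0.0], [-15.3, 8.1, -0.0], [-15.3, 8.1, -0.0], [-15.3, 8.1, -0.0], [-15.3, 8.1, -0.0], [-15.3, 8.1, -0.0], [-15.3, 8.1, -0.0]] [[0.0, 0.0, 0.0]]
```

View pics/w11c.png

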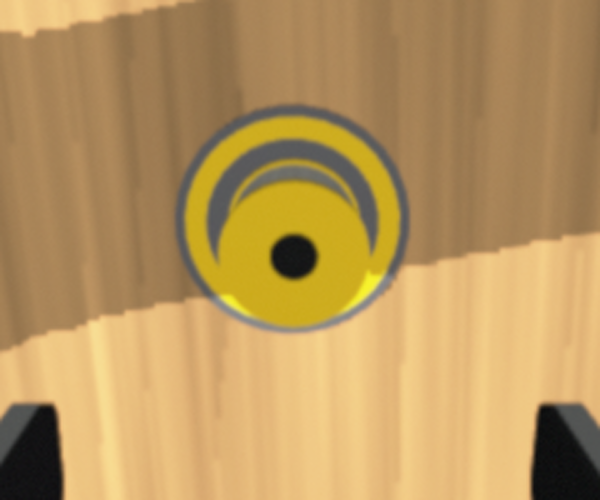

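The spool stands in the yellow outline: the pad edge spans u 176–410 and v 104–333 in the crop, with the hole at (294,257). I'll check the numbers and move over to the bottle.

```bash
python3 -c "
from h import *
from scipy.optimize import least_squares
t=np.linspace(0,2*np.pi,181)
def f(p):
    q=np.array([w2px('w11',[p[0]+45*np.cos(a),p[1]+45*np.sin(a),3]) for a in t])
    return [q[:,1].min()-(104/2.5+99.7),q[:,1].max()-(332/2.5+99.7),q[:,0].min()-(176/2.5+199.7),q[:,0].max()-(410/2.5+199.7)]
r=least_squares(f,[459,30],diff_step=1e-3);print(r.x,r.fun)
print(px2w('w11',294/2.5+199.7,257/2.5+99.7,48))"
```

```text
[458.63067603  27.97263191] [-0.11448513  0.16210661 -0.27167836  0.27222751]
[458.97275376  27.78169661  48.        ]
```

Request:
arm_command(
  xyz=[
    [-10,5,0],
    [-25,13,0],
    [-35,18,0],
    [-42,22,0],
    [-45,24,0],
    [-45,24,0],
    [-42,22,0],
    [-33,18,0],
    [-20,11,0],
    [-10,5,0],
  ],
  angular=[
    [0,0,0],
    [0,0,0],
    [0,0,0],
    [0,0,0],
    [0,0,0],
    [0,0,0],
    [0,0,0],
    [0,0,0],
    [0,0,0],
    [0,0,0],
  ],
)

```text
t: 26.95
tcp_pos: [607.5, -287.1, 153.8]
tcp_rot: [-2.266, -2.171, 0.002]
ft_force: [-0.5, -0.1, -0.6]
gripper_width: 85.1
gripper_force: 0.0
```

```bash
python3 -c "
from h import *
cap('wrist','w12x');c=cap('wrist','w12')
plan(610,-283.5,30,87.6,1)
"
```

```text
from [ 607.7 -286.3  154.7] yaw 87.6 t 27.1 turn deg [-0.11 -0.04 -0.03]
[[2.8, 2.5, 124.7]] [[-0.1, -0.0, -0.0]]
```

View pics/w12.png

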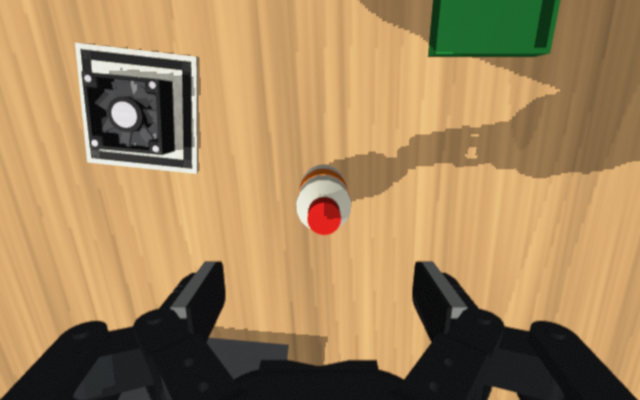

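The bottle's cap top is at (324,218); the fan is still in its outline at upper left.

```bash
python3 -c "
from h import *
p=px2w('w12',324,217.5,94);print(p)
plan(p[0],p[1],31,87.6,1)"
```

```text
[ 611.23263347 -283.7559884    94.        ]
from [ 607.7 -286.3  154.7] yaw 87.6 t 27.1 turn deg [-0.11 -0.04 -0.03]
[[2.6, 3.7, 123.7]] [[-0.1, -0.0, -0.0]]
```

Request:
arm_command(
  xyz=[
    [2.6,3.6,5],
    [0,0,15],
    [0,0,20],
    [0,0,22],
    [0,0,20],
    [0,0,16],
    [0,0,12],
    [0,0,8],
    [0,0,5],
    [0,0,0],
  ],
  angular=[
    [0,0,0],
    [0,0,0],
    [0,0,0],
    [0,0,0],
    [0,0,0],
    [0,0,0],
    [0,0,0],
    [0,0,0],
    [0,0,0],
    [0,0,0],
  ],
)

```text
t: 28.3
tcp_pos: [612.0, -282.9, 33.3]
tcp_rot: [-2.267, -2.175, -0.0]
ft_force: [0.2, 0.2, -0.1]
gripper_width: 85.3
gripper_force: 0.0
```

Request:
arm_command(
  xyz=[
    [0,0,0],
    [0,0,0],
    [0,0,0],
    [0,0,0],
    [0,0,0],
    [0,0,0],
    [0,0,0],
    [0,0,0],
    [0,0,0],
    [0,0,0],
  ],
  angular=[
    [0,0,0],
    [0,0,0],
    [0,0,0],
    [0,0,0],
    [0,0,0],
    [0,0,0],
    [0,0,0],
    [0,0,0],
    [0,0,0],
    [0,0,0],
  ],
  hand=0.9,
)

```text
t: 29.55
tcp_pos: [612.2, -283.1, 33.9]
tcp_rot: [2.266, 2.175, 0.0]
ft_force: [-1.4, 0.5, 6.4]
gripper_width: 40.7
gripper_force: 61.0
```

Request:
arm_command(
  xyz=[
    [0,0,-5],
    [0,0,-10],
    [0,0,-15],
    [0,0,-20],
    [0,0,-20],
    [0,0,-15],
    [0,0,-10],
    [0,0,-5],
    [0,0,0],
    [0,0,0],
  ],
  angular=[
    [0,0,0],
    [0,0,0],
    [0,0,0],
    [0,0,0],
    [0,0,0],
    [0,0,0],
    [0,0,0],
    [0,0,0],
    [0,0,0],
    [0,0,0],
  ],
)

```text
t: 30.8
tcp_pos: [611.6, -282.8, 132.5]
tcp_rot: [-2.266, -2.174, 0.001]
ft_force: [0.7, 0.1, -0.8]
gripper_width: 40.5
gripper_force: 60.6
```

```bash
python3 -c "
from h import *
plan(441,247.3,150,87.6,1)"
```

```text
from [ 611.6 -282.8  132.5] yaw 87.6 t 30.8 turn deg [-0.06 -0.03  0.04]
[[522.6, -192.3, -17.0]] [[-0.1, -0.0, 0.0]]
```

Request:
arm_command(
  xyz=[
    [9.3,-3.4,0],
    [18.7,-6.9,-3],
    [28,-10.3,-3],
    [37.3,-13.7,-3],
    [37.3,-13.7,-3],
    [37.3,-13.7,-3],
    [37.3,-13.7,-3],
    [37.3,-13.7,0],
    [37.3,-13.7,0],
    [37.3,-13.7,0],
  ],
  angular=[
    [0,0,0],
    [0,0,0],
    [0,0,0],
    [0,0,0],
    [0,0,0],
    [0,0,0],
    [0,0,0],
    [0,0,0],
    [0,0,0],
    [0,0,0],
  ],
)

```text
t: 32.05
tcp_pos: [507.1, 41.1, 151.5]
tcp_rot: [2.265, 2.176, -0.0]
ft_force: [-0.1, 0.6, -1.5]
gripper_width: 40.7
gripper_force: 60.6
```

Request:
arm_command(
  xyz=[
    [37.3,-13.7,0],
    [37.3,-13.7,0],
    [37.3,-13.7,0],
    [37.3,-13.7,0],
    [28,-10.3,0],
    [18.7,-6.9,0],
    [9.3,-3.4,0],
    [0,0,0],
    [0,0,0],
    [0,0,0],
  ],
  angular=[
    [0,0,0],
    [0,0,0],
    [0,0,0],
    [0,0,0],
    [0,0,0],
    [0,0,0],
    [0,0,0],
    [0,0,0],
    [0,0,0],
    [0,0,0],
  ],
)

```text
t: 33.3
tcp_pos: [442.1, 246.0, 151.3]
tcp_rot: [2.268, 2.173, -0.0]
ft_force: [-0.3, -0.4, -1.1]
gripper_width: 40.8
gripper_force: 60.6
```

```bash
python3 -c "
from h import *
c=cap('wrist','w13')
plan(441,248,41.5,87.6,1)
"
```

```text
from [442.  246.1 151.3] yaw 87.6 t 33.4 turn deg [-0.    0.01 -0.04]
[[1.8, -1.1, 109.8]] [[-0.0, 0.0, -0.0]]
```

View pics/w13.png

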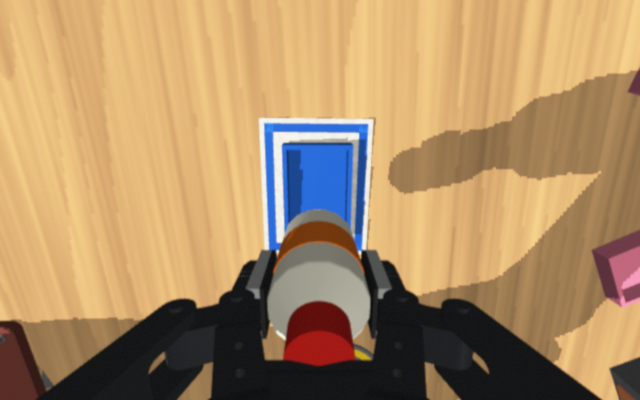

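The dish is unmoved (far rim corners (283,143) and (354,143)), and the bottle is held upright above it. Lowering now.

Request:
arm_command(
  xyz=[
    [1.8,-1.1,6],
    [0,0,14],
    [0,0,18],
    [0,0,18],
    [0,0,16],
    [0,0,13],
    [0,0,10],
    [0,0,6],
    [0,0,4],
    [0,0,2],
  ],
  angular=[
    [0,0,0],
    [0,0,0],
    [0,0,0],
    [0,0,0],
    [0,0,0],
    [0,0,0],
    [0,0,0],
    [0,0,0],
    [0,0,0],
    [0,0,0],
  ],
)

```text
t: 34.6
tcp_pos: [440.9, 248.8, 44.4]
tcp_rot: [2.267, 2.175, 0.0]
ft_force: [-0.5, 0.4, -1.0]
gripper_width: 40.5
gripper_force: 60.6
```

Request:
arm_command(
  xyz=[
    [0,0,1],
    [0,0,1],
    [0,0,1],
    [0,0,0],
    [0,0,0],
    [0,0,0],
    [0,0,0],
    [0,0,0],
    [0,0,0],
    [0,0,0],
  ],
  angular=[
    [0,0,0],
    [0,0,0],
    [0,0,0],
    [0,0,0],
    [0,0,0],
    [0,0,0],
    [0,0,0],
    [0,0,0],
    [0,0,0],
    [0,0,0],
  ],
)

```text
t: 35.85
tcp_pos: [440.7, 248.7, 41.3]
tcp_rot: [-2.267, -2.175, 0.0]
ft_force: [0.2, 0.3, -1.6]
gripper_width: 40.5
gripper_force: 60.6
```

Request:
arm_command(
  xyz=[
    [0,0,0.5],
    [0,0,0],
    [0,0,0.5],
    [0,0,0],
    [0,0,0],
    [0,0,0],
    [0,0,0],
    [0,0,0],
    [0,0,0],
    [0,0,0],
  ],
  angular=[
    [0,0,0],
    [0,0,0],
    [0,0,0],
    [0,0,0],
    [0,0,0],
    [0,0,0],
    [0,0,0],
    [0,0,0],
    [0,0,0],
    [0,0,0],
  ],
)

```text
t: 37.1
tcp_pos: [440.8, 248.8, 40.8]
tcp_rot: [2.266, 2.175, -0.0]
ft_force: [-3.2, -1.5, 7.4]
gripper_width: 40.4
gripper_force: 61.6
```

Contact (about 9 N). Release and retreat straight up.

Request:
arm_command(
  xyz=[
    [0,0,0],
    [0,0,0],
    [0,0,0],
    [0,0,0],
    [0,0,0],
    [0,0,-5],
    [0,0,-10],
    [0,0,-15],
    [0,0,-20],
    [0,0,-20],
  ],
  angular=[
    [0,0,0],
    [0,0,0],
    [0,0,0],
    [0,0,0],
    [0,0,0],
    [0,0,0],
    [0,0,0],
    [0,0,0],
    [0,0,0],
    [0,0,0],
  ],
  hand=-1,
)

```text
t: 38.35
tcp_pos: [440.9, 249.0, 112.3]
tcp_rot: [2.266, 2.175, 0.001]
ft_force: [-0.6, 0.4, -0.5]
gripper_width: 85.1
gripper_force: 0.0
```

Request:
arm_command(
  xyz=[
    [0,0,-20],
    [0,0,-20],
    [0,0,-20],
    [0,0,-20],
    [0,0,-15],
    [0,0,-10],
    [0,0,0],
    [0,0,0],
    [0,0,0],
    [0,0,0],
  ],
  angular=[
    [0,0,0],
    [0,0,0],
    [0,0,0],
    [0,0,0],
    [0,0,0],
    [0,0,0],
    [0,0,0],
    [0,0,0],
    [0,0,0],
    [0,0,0],
  ],
)

```text
t: 39.6
tcp_pos: [440.5, 248.6, 214.9]
tcp_rot: [-2.266, -2.175, 0.001]
ft_force: [-0.0, 0.2, -0.5]
gripper_width: 85.6
gripper_force: 0.0
```

```bash
python3 -c "
from h import *
c=cap('wrist','w14'); d=cap('side','side1')
a=c['frame'][60:300,180:460]; b=d['frame'][90:380,180:480]
a=cv2.resize(a,(350,300));b=cv2.resize(b,(350,338))
o=np.zeros((338,700,3),np.uint8);o[:300,:350]=a;o[:,350:]=b
cv2.imwrite('pics/fin.png',o[:,:,::-1]); print(status.get_state()['tcp_pos'])"
```

```text
[440.61036017 248.68774549 215.10049714]
```

View pics/fin.png

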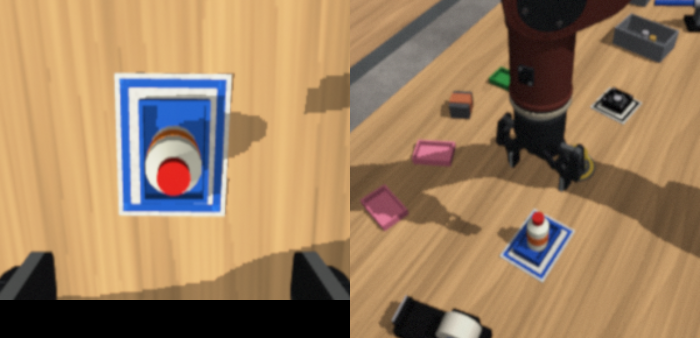

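The final views show the bottle upright in the dish, with the cap at (173,177) in the left crop, and the dish inside the outline. I'll check it numerically before handing in.

```bash
python3 -c "
from h import *
print(px2w('w14',180+173*.8,60+177*.8,101).round(1))
g=lambda L:[(180+u*.8,60+v*.8) for u,v in L]
rect('w14',23,g([(138,98),(213,98),(206,199),(141,199)]));rect('w14',3,g([(115,73),(233,75),(222,216),(119,214)]))"
```

```text
[440.2 248.  101. ]
w14 [441.5 248.5] [61.5 87.8 57.4 87.8] [177.7  85.3 177.7  87.9]
w14 [439.4 246.2] [100.8 129.5  97.7 129.1] [176.7  85.5 176.5  86.9]
```

Everything is within about 2 mm. Handing in.

```bash
python3 -c "
from plant import bot
print(bot.close_job())"
```

```text
the job is handed in; nothing more can be done
None
```

The job is handed in at about 40 s: the dish, spool and fan sit in their outlines and the bottle stands upright in the dish, all within about 3 mm of centre by the camera, and I left the transformer, parts bin and tape dispenser alone.

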